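# Square up a blank on the router bed

## Task

Get the tan blank located for milling: push it flat against the long fence and hard up to the end stop, so that it sits square in that corner, and push the sliding jaw along its slot until it touches the blank's other end with no gap left. Only push with the fingers: the blank must slide on the bed and never be lifted or tipped. Leave the finished sample, the collet nut and the spanner where they are, and finish with the hand clear.

Things in the scene. Friction and masses are not known exactly. Their poses are not given: they have to be found in the camera images.
- bed: Fixed aluminium T-slot bed plate, 320 mm (its x) by 500 mm (its y) by 20 mm thick, with dark slots along y. Origin at the centre of its underside, on the table: its top is at z = 20 mm. It carries a steel fence along y on its far (+x) side and a steel end stop at the fence's left (+y) end.
- blank: Loose tan resin block, 80 mm (its x) by 110 mm (its y) by 30 mm high, about 0.2 kg, a shallow outline on its top. Origin at the centre of its underside. Starts flat on the bed, up to 0.3 rad out of square, short of the fence and right of the end stop. Seated in the corner, its axes are parallel to the bed's and its origin is at x = +60, y = +55 mm in the bed's frame.
- fence_mid (a point): Middle of the fence's flat near face, 11 mm above the bed's top (bed frame: x = +100, y = 0 mm). The fence is a steel bar 260 mm long (bed y -130 to +130 mm), 20 mm wide, standing 22 mm above the bed's top.
- stop_mid (a point): Middle of the end stop's flat face, which looks to the bed's -y, 11 mm above the bed's top (bed frame: x = +65, y = +110 mm). The stop is a steel block 60 mm along bed x (+35 to +95 mm), 25 mm thick, standing 22 mm above the bed's top.
- jaw_face (a point): Middle of the flat front face (looking to the bed's +y) of the sliding jaw, 14.5 mm above the bed's top. The jaw is a dark steel block, 50 mm (bed x) by 30 mm (bed y), top 28.5 mm above the bed's top, centred on bed x = +60 mm; its back face is 30 mm behind this point, towards the bed's -y.
- jaw (a joint): Sliding of the jaw along its slot towards the bed's +y, in m: its front face is at y = -0.19 + value in the bed's frame. Range 0 to 0.215; 0.19 when touching a seated blank. Moves against about 2.5 N of friction and stays where it is left; it may also push the blank along.
- sample_center (a point): Centre of the finished sample, to be left alone: a small tan block 60 x 50 x 41 mm high with a blue stepped shape on top, standing on the bed's near left part.
- collet_center (a point): Centre of the steel collet nut, to be left alone: a round stepped part, 42 mm diameter, 42 mm high, standing on the bed's near right part.
- spanner_center (a point): Centre of a flat dark steel spanner, to be left alone: about 170 mm long, 40 mm wide, 8 mm thick, lying on the table to the left of the bed.
Mind the look-alikes: they are no part of the job. What is shaped like the blank but red is not meant.

How it is judged:
At the end, for the whole second after the job is handed in: The blank lies flat on the bed, at rest, its long side within 3 mm of the fence, its left end within 3 mm of the end stop, square to the bed within 2 degrees (0.035 rad), and the jaw's face is within 3 mm of the blank's right end (x of blank in the frame of bed between 0.057 and 0.064 m and y of blank in the frame of bed between 0.052 and 0.059 m and angle between the x axis of blank and the x axis of bed, either way round below 0.035 rad and angle between blank's own z axis and vertical below 0.04 rad and z of blank in the frame of bed below 0.0225 m and y of jaw_face in the frame of blank above -0.058 m and linear speed of blank below 0.01 m/s and velocity of joint jaw between -0.01 and 0.01 m/s); the robot touches nothing.
It fails at once if the blank is lifted off the bed or tipped (z of blank in the frame of bed above 0.028 m or angle between blank's own z axis and vertical above 0.2 rad).
It fails at once if the finished sample is moved more than 15 mm (distance of sample_center from where it was at the start of the episode above 0.015 m).
It fails at once if the collet nut is moved more than 15 mm (distance of collet_center from where it was at the start of the episode above 0.015 m).
It fails at once if the spanner is moved more than 15 mm (distance of spanner_center from where it was at the start of the episode above 0.015 m).
It also fails if it takes over 58 s, if anything falls off the work surface, if the arm or the gripper's body presses on something with over 40 N, if the wrist force passes 120 N, or if a joint passes its speed limit or range.

## Robot

A 6-joint arm with a two-finger parallel gripper is mounted at the origin on the work surface. World frame = base frame: x ahead of the robot, y to its left, z up, the work surface at z = 0. Lengths are in m, angles in rad, forces in N, time in s.
With the tool pointing down it reaches from about 0.4 to 0.825 m from the base axis. Payload 7 kg.
Tool frame: the origin (TCP) lies midway between the tips of the shut fingers; the grasp point (between the pads) lies 19 mm behind it; z points along the fingers, y is the direction in which the jaws open and shut (so a half turn about z gives the same grasp; the last joint's range is limited). The gripper opens to 88 mm and grips with 3 to 60 N. Pads are 19 mm wide; open, the fingers measure 130 mm over their backs; the gripper's body (78 mm by 193 mm) begins 47 mm behind the grasp point.
Start: joints at [-0.953, 0.359, 0.012, 0, -1.224, -0.288], TCP at [0.219, -0.639, 0.227] pointing down, gripper open.
Joint ranges: [-3.07, 3.07], [-1.43, 2.12], [-1.02, 1.25], [-3.03, 1.67], [-3.05, -0], [-3.03, 3.03]. Speed limits (rad/s): [2.39, 2.39, 3.01, 3.14, 3.14, 3.14].

## Interface

Orientations are given as [roll, pitch, yaw] about the fixed x, y, z axes, in that order (R = Rz(yaw) Ry(pitch) Rx(roll)).
In Python, from station import get_state, grab_frame, camera_info, job_done gives the robot as it stands. The module is installed in compiled form; this text tells all that it offers.
- The arm moves only by the shell command python3 -m inch 'ROWS' [FORCE]. ROWS is JSON, a list that holds one entry, the list of rows, each a list of 7 numbers: the shift along the tool's x, y, z normalised to -1 to 1, where 1 is 50 cm, then the turn, a rotation vector about the tool's x, y, z normalised to -1 to 1, where 1 is 180 degrees, then the closure, from 0 (fully open) to 1 (shut). A call has 1 to 20 rows; each row shifts and turns the commanded pose from where the row before left it, along the tool's axes as they then stand; what a row does not reach is not made up. A row lasts 1/10 s, in which the tool goes at most 50 mm and 8.59 degrees, less where a joint would pass 70% of its speed; a pose out of reach is approached as far as the arm can. A call with a number of a shift or a turn outside -1 to 1 is refused whole. A call with a gripper value outside its range is refused whole. The fingers move at their own pace and stop on an object; FORCE is the grip in N (left out, the last holds). Time passes only in rows, so rows that do not move let the fingers close. It gives the time, the measured TCP pose, the force and the opening at its end, in the units of the state.
- get_state(): the state, without advancing time (a new reading comes with each control period).
- grab_frame(name): name is "scene" or "side" or "wrist"; returns the picture (480x640x3 uint8, blue, green, red); there is no depth.
- camera_info(name): a dict with "vertical_fov" (degrees; the focal length in pixels is half the picture's height over the tangent of half this angle, whatever the lens; pixels are square), "cx", "cy" (the principal point, pixels), "R" (3x3) and "t" (3): a world point X has camera coordinates R X + t. Camera axes: x right, y down, z forward; pixel columns grow to the right and rows downward; lengths in m; the calibration is good to about 2 mm. A picture is of the moment at which its call begins: read the wrist's pose just before it. camera_info takes no time and is no camera call; for the wrist camera it gives the pose at the moment of the call.
- job_done(): hands the job in, once; it reports no verdict.
The state is a dict: "t": time; "q": joint angles; "qd": joint speeds; "joint_efforts": joint torques, N m; "eef_pos": TCP position; "ee_rot": TCP orientation; "force": force on the tool from outside, world axes, zero at the start; "moment": the same for the moment, N m; "width": finger opening in m.
Only numpy, scipy, OpenCV 4.12 (cv2) and the standard library are available. Lean on these libraries where they do the work, as an engineer would, in place of code of your own. Each camera call takes 0.05 s, during which the arm holds its last target.

## Working session

There is one attempt and no reset: what is moved stays moved. The work goes in short steps, Python scripts to look and compute and a shell command to move; the robot and the scene stay as the last step left them, time stands still between calls to the robot, and variables do not carry over. Pictures are saved under pics/ and viewed, and the job is handed in when it is done.

```bash
mkdir -p pics; python3 - <<'E'
from station import *
import cv2
s=get_state();print(s)
for n in("scene","side","wrist"):
    i=camera_info(n);print(n,i)
    cv2.imwrite(f"pics/{n}0.png",grab_frame(n))
E
```

```text
{'t': 0.0, 'q': array([-9.52906639e-01,  3.59391185e-01,  1.11049444e-02, -3.20264156e-04,
       -1.22409912e+00, -2.88097595e-01]), 'qd': array([ 0.00137358, -0.00128159,  0.00133154,  0.00093956,  0.00125722,
        0.0006268 ]), 'joint_efforts': array([-9.04949720e-04, -5.82715881e+01,  2.93052399e+01,  6.99751943e+00,
        6.87812339e-03, -1.35793598e-04]), 'eef_pos': array([ 0.21841658, -0.63819725,  0.22564535]), 'ee_rot': array([ 3.13998356e+00, -1.62866869e-04, -2.81190949e+00]), 'force': array([ 0.07152231, -0.28886727, -0.15972225]), 'moment': array([-0.02409774,  0.00750332,  0.02337231]), 'width': 0.08743560229211955}
scene {'vertical_fov': 51.819722067566, 'cx': 320.6500855623261, 'cy': 238.78275614114932, 'R': array([[-0.53314706,  0.84597411,  0.00905611],
       [ 0.7347743 ,  0.46831996, -0.49069659],
       [-0.41935777, -0.25495925, -0.87128345]]), 't': array([ 0.23193674, -0.46201629,  1.37670058])}
side {'vertical_fov': 43.050560059172085, 'cx': 316.8550248202468, 'cy': 237.18644422914085, 'R': array([[-0.72012527, -0.6938249 ,  0.00515767],
       [-0.51589766,  0.53045313, -0.67265822],
       [ 0.46397112, -0.48705901, -0.73993535]]), 't': array([0.51208272, 0.29278231, 0.87343957])}
wrist {'vertical_fov': 66.61799887185676, 'cx': 317.746090025653, 'cy': 241.8270324190432, 'R': array([[-0.32335514,  0.94627663,  0.00141244],
       [ 0.90399341,  0.30846452,  0.29604993],
       [ 0.27970944,  0.0970061 , -0.95517142]]), 't': array([ 0.67488664, -0.03638758,  0.39136912])}
```

View pics/scene0.png

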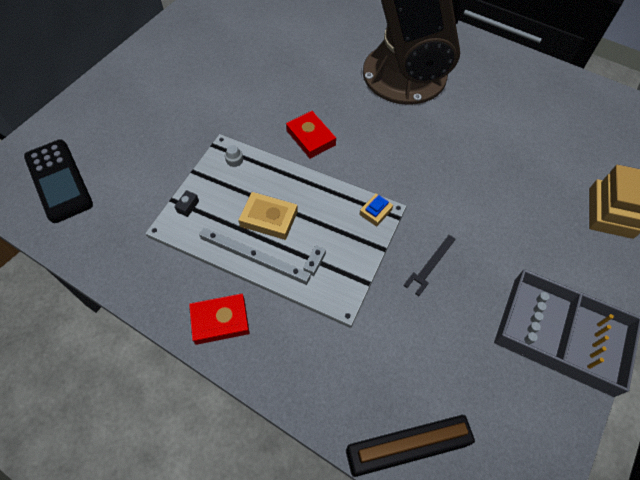

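View pics/side0.png

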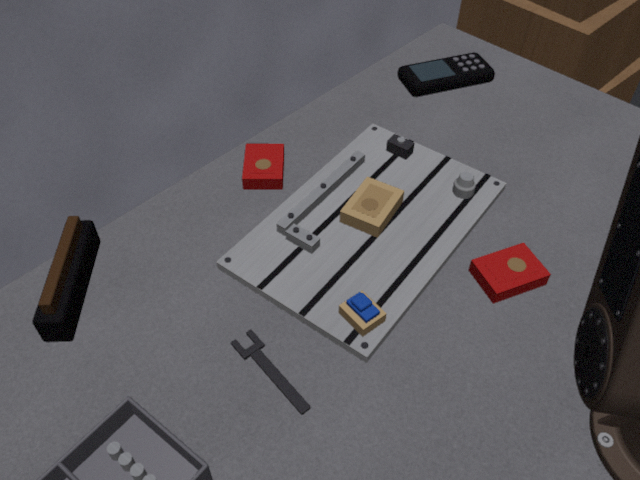

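View pics/wrist0.png

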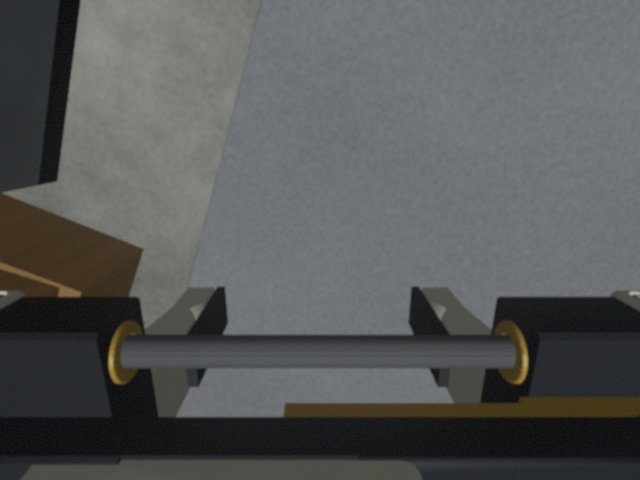

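The scene view shows the bed with corners near (220,136), (405,207), (352,324) and (148,234). The blank is at about (268,215), the jaw at (187,203), the fence from (205,235) to (310,275) and the stop at (315,260). The side view shows the same layout. Next I measure these.

```bash
cat > h.py <<'E'
import numpy as np,cv2
from station import *
def ray(n,p,z,ci=None):
    c=ci or camera_info(n); f=240/np.tan(np.radians(c['vertical_fov']/2))
    R=np.array(c['R']);C=-R.T@c['t']
    d=R.T@np.array([(p[0]-c['cx'])/f,(p[1]-c['cy'])/f,1.])
    return C+d*(z-C[2])/d[2]
def proj(n,X,ci=None):
    c=ci or camera_info(n); f=240/np.tan(np.radians(c['vertical_fov']/2))
    v=np.array(c['R'])@X+c['t']; return np.array([c['cx']+f*v[0]/v[2],c['cy']+f*v[1]/v[2]])
def tan(im):
    h=cv2.cvtColor(im,cv2.COLOR_BGR2HSV)
    return cv2.inRange(h,(12,60,60),(28,255,255))
E
python3 - <<'E'
from h import *
for n,box in(("scene",(140,120,420,335)),("side",(205,115,515,370))):
    im=cv2.imread(f"pics/{n}0.png")
    x0,y0,x1,y1=box
    cv2.imwrite(f"pics/{n}0z.png",cv2.resize(im[y0:y1,x0:x1],None,fx=2.5,fy=2.5,interpolation=cv2.INTER_CUBIC))
    m=tan(im)
    cs,_=cv2.findContours(m,cv2.RETR_EXTERNAL,cv2.CHAIN_APPROX_NONE)
    for c in cs:
        if cv2.contourArea(c)>150: print(n,cv2.contourArea(c),cv2.approxPolyDP(cv2.convexHull(c),3,True).reshape(-1,2).tolist())
    g=cv2.GaussianBlur(im,(3,3),0);h=cv2.cvtColor(g,cv2.COLOR_BGR2HSV)
    b=cv2.inRange(h,(0,0,135),(180,50,255))
    print(n, h[200,300] if n=="scene" else h[240,360])
    cs,_=cv2.findContours(b,cv2.RETR_EXTERNAL,cv2.CHAIN_APPROX_NONE)
    pts=np.vstack([c for c in cs if cv2.contourArea(c)>300 and x0<c[:,0,0].mean()<x1 and y0<c[:,0,1].mean()<y1])
    q=cv2.approxPolyDP(cv2.convexHull(pts),6,True).reshape(-1,2)
    for p in q: print(n,p,ray(n,p,.02).round(4))
E
```

```text
scene 1139.5 [[467, 430], [366, 460], [361, 459], [359, 451], [462, 423]]
scene 154.0 [[230, 310], [229, 319], [218, 320], [218, 310]]
scene 281.5 [[375, 193], [392, 204], [377, 225], [360, 214]]
scene 1737.5 [[251, 192], [296, 204], [285, 239], [240, 226], [239, 218]]
scene 2206.5 [[617, 164], [639, 169], [639, 233], [634, 237], [589, 228], [595, 181]]
scene 483.0 [[446, 77], [438, 91], [414, 100], [387, 96], [367, 80]]
scene [106  26 166]
scene [398 221] [0.45   0.2157 0.02  ]
scene [350 324] [0.7178 0.2478 0.02  ]
scene [146 233] [ 0.7784 -0.2411  0.02  ]
scene [219 134] [ 0.465 -0.282  0.02 ]
scene [375 193] [0.411  0.1345 0.02  ]
side 572.0 [[385, 317], [362, 335], [339, 312], [339, 305], [371, 299]]
side 157.5 [[508, 261], [517, 258], [525, 266], [514, 270]]
side 837.0 [[77, 216], [50, 301], [39, 304], [68, 217]]
side 2278.0 [[367, 177], [403, 191], [401, 202], [377, 236], [340, 221], [341, 208]]
side 11510.0 [[639, 79], [627, 101], [457, 28], [462, 0], [639, 0]]
side [120   7 144]
side [504 183] [ 0.4634 -0.2789  0.02  ]
side [366 355] [0.4032 0.2099 0.02  ]
side [218 261] [0.7144 0.2472 0.02  ]
side [371 125] [ 0.7746 -0.2367  0.02  ]
```

```bash
ls pics
```

```text
scene0.png
scene0z.png
side0.png
side0z.png
wrist0.png
```

View pics/scene0z.png

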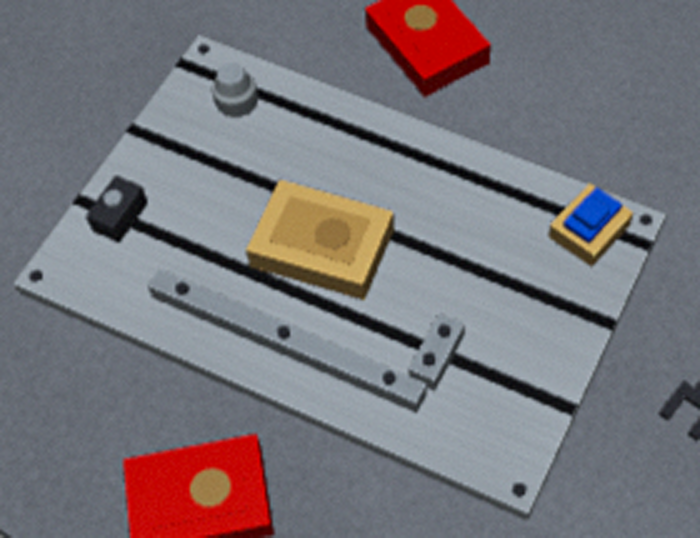

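View pics/side0z.png

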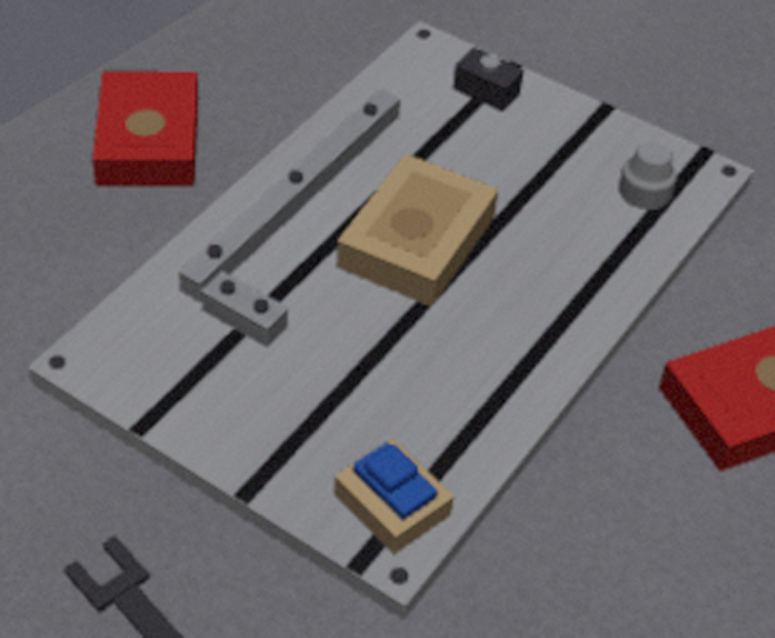

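```bash
cat >> h.py <<'E'
def rigid(L,W):
    L=np.array(L,float);W=np.array(W)[:,:2]
    a=L-L.mean(0);b=W-W.mean(0)
    th=np.arctan2((a[:,0]*b[:,1]-a[:,1]*b[:,0]).sum(),(a*b).sum())
    R=np.array([[np.cos(th),-np.sin(th)],[np.sin(th),np.cos(th)]])
    t=W.mean(0)-R@L.mean(0); return th,t,W-(L@R.T+t)
E
python3 - <<'E'
from h import *
U=lambda o,p:(o[0]+p[0]/2.5,o[1]+p[1]/2.5)
S=(140,120);D=(205,115)
L=[(-.16,-.25),(-.16,.25),(.16,.25),(.16,-.25)]
sc=[ray("scene",U(S,p),.02) for p in[(200,37),(664,214),(530,513),(18,286)]]
sd=[ray("side",U(D,p),.02) for p in[(751,172),(404,608),(31,368),(420,24)]]
B=[rigid(L,sc),rigid(L,sd),rigid(L+L,sc+sd)]
for b in B: print("bed",b[0],b[1],(b[2]*1000).round(1).tolist())
Lb=[(-.04,-.055),(-.04,.055),(.04,.055),(.04,-.055)]
kc=[ray("scene",U(S,p),.05) for p in[(283,181),(394,213),(365,284),(249,250)]]
kd=[ray("side",U(D,p),.05) for p in[(496,190),(433,278),(341,239),(412,156)]]
K=[rigid(Lb,kc),rigid(Lb,kd),rigid(Lb+Lb,kc+kd)]
th,t=B[2][:2];R=np.array([[np.cos(th),-np.sin(th)],[np.sin(th),np.cos(th)]])
for b in K: print("blank",b[0],b[1],(b[2]*1000).round(1).tolist()); print(" in bed",b[0]-th,R.T@(b[1]-t))
# jaw top centre, sample, collet, stop etc predicted
for nm,n,o,p,z in[("jawtopfrontcorners","scene",S,(145,197),.0485),("jaw","scene",S,(127,228),.0485),("jaw side","side",D,(456,80),.0485),("jaw s","side",D,(506,98),.0485),("collet","scene",S,(235,70),.062),("collet","side",D,(655,152),.062),("sample base","scene",S,(593,262),.02),("sample base","side",D,(396,551),.02)]:
    X=ray(n,U(o,p),z);print(nm,n,X[:2].round(4),(R.T@(X[:2]-t)).round(4))
E
```

```text
bed 0.12765756899390004 [ 0.59174845 -0.01278621] [[0.9, 2.9], [2.6, -3.8], [-0.8, -3.0], [-2.6, 3.9]]
bed 0.12084019282189731 [ 0.58609073 -0.01411711] [[2.8, 2.7], [1.7, -1.2], [-1.7, -3.7], [-2.7, 2.2]]
bed 0.12424569197741551 [ 0.58891959 -0.01345166] [[4.6, 3.1], [4.6, -3.8], [1.1, -1.9], [1.0, 5.2], [-1.0, 2.5], [-0.4, -1.2], [-3.6, -4.8], [-6.3, 0.8]]
blank 0.24256355038058355 [ 0.60226451 -0.02950658] [[0.9, 2.0], [2.2, -1.4], [-1.3, -1.4], [-1.7, 0.8]]
 in bed 0.11831785840316804 [ 0.01125242 -0.01758494]
blank 0.21931214111090913 [ 0.59849518 -0.03410396] [[3.5, 2.7], [2.6, -1.4], [-1.9, -1.9], [-4.3, 0.6]]
 in bed 0.09506644913349362 [ 0.00694242 -0.02167977]
blank 0.2310376697112601 [ 0.60037985 -0.03180527] [[3.5, 4.0], [3.5, 0.3], [-0.2, 1.2], [0.7, 3.7], [0.9, 0.7], [1.3, -3.1], [-3.0, -4.5], [-6.7, -2.3]]
 in bed 0.10679197773384459 [ 0.00909742 -0.01963235]
jawtopfrontcorners scene [ 0.6573 -0.185 ] [ 0.0466 -0.1787]
jaw scene [ 0.6915 -0.1775] [ 0.0814 -0.1755]
jaw side side [ 0.6804 -0.1747] [ 0.0708 -0.1714]
jaw s side [ 0.6372 -0.1853] [ 0.0266 -0.1765]
collet scene [ 0.5054 -0.197 ] [-0.1056 -0.1718]
collet side [ 0.5072 -0.2007] [-0.1043 -0.1757]
sample base scene [0.4841 0.1809] [-0.0799  0.2058]
sample base side [0.4296 0.1856] [-0.1334  0.2173]
```

Bed is at about (0.589, -0.0135) with yaw 0.124, the blank at bed (9, -20) mm turned by 0.11 rad, and the jaw front at about -178 mm. The residuals of up to 6 mm are acceptable. First I turn the tool to line up with the bed, then travel to the blank's near side at height.

```bash
python3 -m inch '[[[0,0,0,0,0,0.0328,0.43],[0,0,0,0,0,0.0328,0.43],[0,0,0,0,0,0,0.43],[-0.0463,0.0693,0,0,0,0,0.43],[-0.0463,0.0693,0,0,0,0,0.43],[-0.0463,0.0693,0,0,0,0,0.43],[-0.0463,0.0693,0,0,0,0,0.43],[-0.0463,0.0693,0,0,0,0,0.43],[-0.0463,0.0693,0,0,0,0,0.43],[-0.0463,0.0693,0,0,0,0,0.43],[-0.0463,0.0693,0,0,0,0,0.43],[-0.0463,0.0693,0,0,0,0,0.43],[-0.0463,0.0693,0,0,0,0,0.43],[-0.0463,0.0693,0,0,0,0,0.43],[-0.0463,0.0693,0,0,0,0,0.43],[-0.0463,0.0693,0,0,0,0,0.43]]]' 20
cat >> h.py <<'E'
TH=0.124;BT=np.array([.589,-.0135]);BR=np.array([[np.cos(TH),-np.sin(TH)],[np.sin(TH),np.cos(TH)]])
def st():
    s=get_state();p=np.array(s['eef_pos'])
    print("t",round(s['t'],2),"bedxy",(BR.T@(p[:2]-BT)).round(4),"z",p[2].round(4),"rot",np.round(s['ee_rot'],3),"Fbed",(BR.T@np.array(s['force'])[:2]).round(1),"Fz",round(float(s['force'][2]),1),"w",round(s['width'],4))
E
python3 -c "
from h import *;st()"
```

```text
t: 1.75
eef_pos: [0.4621, -0.1528, 0.2268]
ee_rot: [-3.142, 0.001, -3.014]
force: [1.1, -1.5, -0.4]
width: 0.0501
t 1.75 bedxy [-0.1432 -0.1225] z 0.2268 rot [-3.142e+00  1.000e-03 -3.014e+00] Fbed [ 0.9 -1.6] Fz -0.4 w 0.0501
```

```bash
python3 -m inch '[[[-0.045,0.068,0,0,0,0,0.43],[-0.045,0.068,0,0,0,0,0.43],[-0.03,0.05,0,0,0,0,0.43],[0,0,0.08,0,0,0,0.43],[0,0,0,0,0,0,0.43]]]'
python3 - <<'E'
from h import *
st()
for n in("scene","wrist"): cv2.imwrite(f"pics/{n}1.png",grab_frame(n))
E
```

```text
t: 2.25
eef_pos: [0.507, -0.054, 0.1825]
ee_rot: [3.141, -0.007, -3.014]
force: [-0.5, -1.2, 0.4]
width: 0.05
t 2.25 bedxy [-0.0864 -0.0301] z 0.1825 rot [ 3.141 -0.007 -3.014] Fbed [-0.6 -1.1] Fz 0.4 w 0.05
```

View pics/scene1.png

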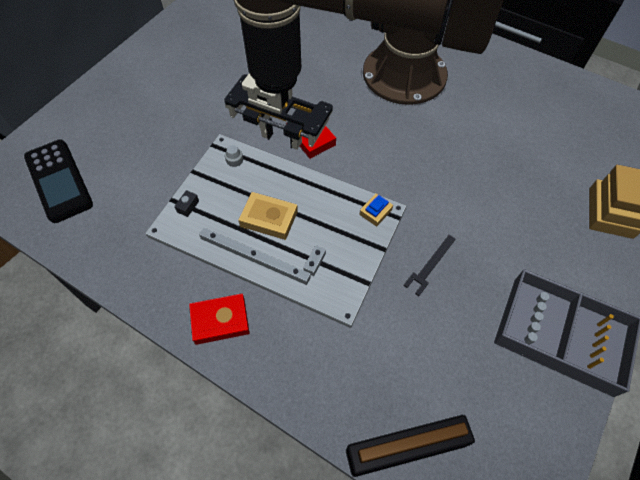

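View pics/wrist1.png

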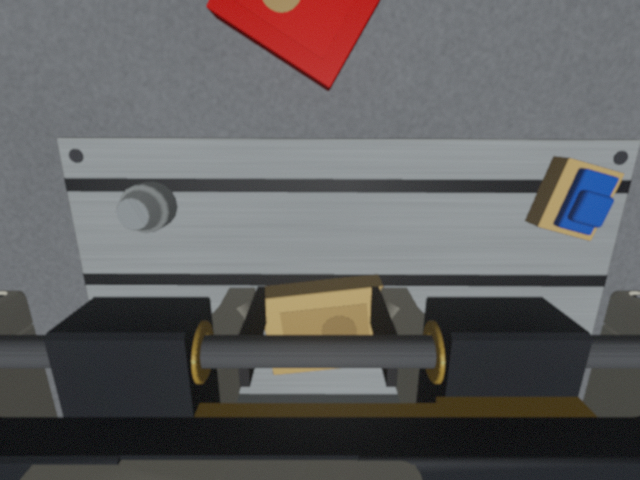

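The wrist view shows the bed's near edge almost level, with corners at about (60,139) and (637,140), so the tool is well aligned. The blank lies between and below the fingers. I use these corners to check the bed pose.

```bash
python3 - <<'E'
from h import *
for p,z in[((60,139),.02),((637,141),.02),((75,156),.02),((620,157),.02),((266,287),.05),((380,287),.05)]:
    X=ray("wrist",p,z);print(p,X[:2].round(4),(BR.T@(X[:2]-BT)).round(4))
E
```

```text
(60, 139) [ 0.4645 -0.2843] [-0.1571 -0.2533]
(637, 141) [0.4042 0.2063] [-0.1562  0.2409]
(75, 156) [ 0.4773 -0.2725] [-0.1429 -0.2432]
(620, 157) [0.4189 0.1967] [-0.1428  0.2297]
(266, 287) [ 0.5659 -0.0947] [-0.033  -0.0777]
(380, 287) [0.5533 0.0046] [-0.0332  0.0223]
```

```bash
python3 -m inch '[[[0,0,0.06,0,0,0,0.43],[0,0,0.06,0,0,0,0.43],[0,0,0.06,0,0,0,0.43],[0,0,0.06,0,0,0,0.43],[0,0,0.04,0,0,0,0.43],[0,0,0.014,0,0,0,0.43],[0,0,0,0,0,0,0.43],[0,0,0,0,0,0,0.43]]]'
python3 -c "
from h import *;st()"
```

```text
t: 3.15
eef_pos: [0.511, -0.0549, 0.0411]
ee_rot: [-3.142, 0.002, -3.018]
force: [0.1, -0.2, -0.1]
width: 0.0501
t 3.15 bedxy [-0.0826 -0.0314] z 0.0411 rot [-3.142e+00  2.000e-03 -3.018e+00] Fbed [ 0.  -0.2] Fz -0.1 w 0.0501
```

```bash
python3 -m inch '[[[0,0,0.018,0,0,0,0.43],[0,0,0,0,0,0,0.43],[-0.03,0,0,0,0,0,0.43],[-0.02,0,0,0,0,0,0.43],[-0.01,0,0,0,0,0,0.43],[-0.01,0,0,0,0,0,0.43],[-0.01,0,0,0,0,0,0.43],[-0.01,0,0,0,0,0,0.43],[-0.01,0,0,0,0,0,0.43],[-0.01,0,0,0,0,0,0.43],[-0.01,0,0,0,0,0,0.43],[-0.01,0,0,0,0,0,0.43],[0,0,0,0,0,0,0.43],[0,0,0,0,0,0,0.43]]]'
python3 - <<'E'
from h import *
st()
for n in("scene","side"): cv2.imwrite(f"pics/{n}2.png",grab_frame(n)[110:370,100:520])
E
```

```text
t: 4.55
eef_pos: [0.5745, -0.0467, 0.0306]
ee_rot: [3.142, 0.0, -3.018]
force: [0.2, -0.0, -0.0]
width: 0.0499
t 4.55 bedxy [-0.0185 -0.0312] z 0.0306 rot [ 3.142  0.    -3.018] Fbed [ 0.2 -0.1] Fz -0.0 w 0.0499
```

View pics/scene2.png

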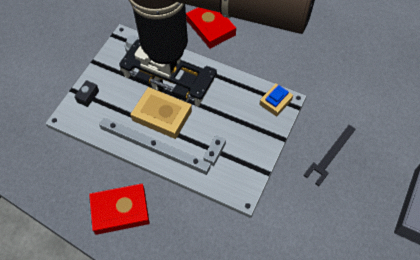

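View pics/side2.png

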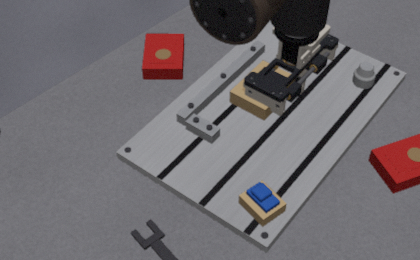

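The blank has been pushed along and is nearly square. I continue until it touches the fence.

```bash
python3 -m inch '[[[-0.01,0,0,0,0,0,0.43],[-0.01,0,0,0,0,0,0.43],[-0.01,0,0,0,0,0,0.43],[-0.01,0,0,0,0,0,0.43],[-0.01,0,0,0,0,0,0.43],[-0.004,0,0,0,0,0,0.43],[0,0,0,0,0,0,0.43]]]'
python3 -c "
from h import *;st()"
python3 -m inch '[[[-0.004,0,0,0,0,0,0.43],[-0.004,0,0,0,0,0,0.43],[0,0,0,0,0,0,0.43]]]'
python3 -c "
from h import *;st()"
```

```text
t: 5.35
eef_pos: [0.6016, -0.0433, 0.0305]
ee_rot: [3.142, 0.001, -3.018]
force: [-0.8, -0.4, 0.5]
width: 0.0498
t 5.35 bedxy [ 0.0088 -0.0311] z 0.0305 rot [ 3.142e+00  1.000e-03 -3.018e+00] Fbed [-0.8 -0.3] Fz 0.5 w 0.0498
t: 5.65
eef_pos: [0.6029, -0.0433, 0.0302]
ee_rot: [-3.142, -0.004, -3.018]
force: [-7.0, 0.2, 4.3]
width: 0.0502
t 5.65 bedxy [ 0.0101 -0.0312] z 0.0302 rot [-3.142 -0.004 -3.018] Fbed [-7.   1.1] Fz 4.3 w 0.0502
```

The fence contact shows as 7 N at about the predicted position. I press slightly harder, back off, rise, shut the fingers and go behind the jaw.

```bash
python3 -m inch '[[[-0.004,0,0,0,0,0,0.43],[0,0,0,0,0,0,0.43]]]'
python3 -c "
from h import *;st()"
python3 -m inch '[[[0.02,0,0,0,0,0,0.43],[0.03,0,0,0,0,0,0.43],[0,0,0,0,0,0,0.43],[0,0,-0.06,0,0,0,0.43],[0,0,-0.07,0,0,0,0.43],[0,0,-0.07,0,0,0,0.43],[0,0,0,0,0,0,1],[-0.025,-0.08,0,0,0,0,1],[-0.025,-0.08,0,0,0,0,1],[-0.025,-0.08,0,0,0,0,1],[-0.025,-0.08,0,0,0,0,1],[-0.025,-0.08,0,0,0,0,1],[-0.02,-0.088,0,0,0,0,1],[0,0,0,0,0,0,1],[0,0,0,0,0,0,1]]]'
python3 - <<'E'
from h import *
st()
for n in("scene","side"): cv2.imwrite(f"pics/{n}3.png",grab_frame(n)[110:370,100:520])
E
```

```text
t: 5.85
eef_pos: [0.6029, -0.0433, 0.0299]
ee_rot: [-3.142, -0.007, -3.019]
force: [-11.3, 0.5, 7.9]
width: 0.0502
t 5.85 bedxy [ 0.0101 -0.0313] z 0.0299 rot [-3.142 -0.007 -3.019] Fbed [-11.2   1.9] Fz 7.9 w 0.0502
t: 7.35
eef_pos: [0.6843, -0.2804, 0.1293]
ee_rot: [3.141, -0.001, -3.02]
force: [0.0, 0.5, -0.4]
width: 0.0009
t 7.35 bedxy [ 0.0615 -0.2766] z 0.1293 rot [ 3.141e+00 -1.000e-03 -3.020e+00] Fbed [0.1 0.5] Fz -0.4 w 0.0009
```

View pics/scene3.png

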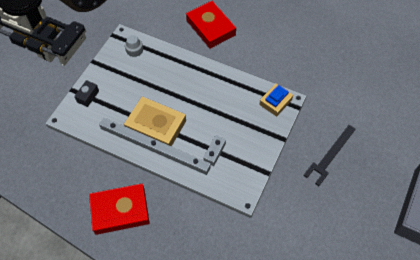

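View pics/side3.png

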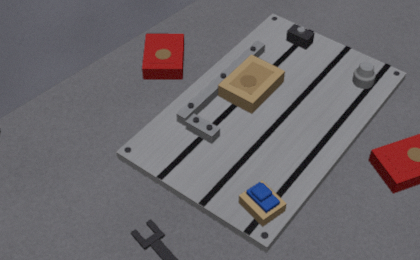

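The blank lies along the fence with a gap to the stop, and the jaw is still at its start. The fist is behind the jaw, so I go down and push it.

```bash
python3 -m inch '[[[0,0,0.07,0,0,0,1],[0,0,0.07,0,0,0,1],[0,0,0.054,0,0,0,1],[0,0,0,0,0,0,1],[0,0,0,0,0,0,1]]]'
python3 -c "
from h import *;st()"
python3 -m inch '[[[0,0.01,0,0,0,0,1],[0,0.02,0,0,0,0,1],[0,0.02,0,0,0,0,1],[0,0.012,0,0,0,0,1],[0,0.012,0,0,0,0,1],[0,0.012,0,0,0,0,1],[0,0.012,0,0,0,0,1],[0,0.012,0,0,0,0,1],[0,0.012,0,0,0,0,1],[0,0.012,0,0,0,0,1],[0,0.012,0,0,0,0,1],[0,0.012,0,0,0,0,1],[0,0.012,0,0,0,0,1],[0,0.012,0,0,0,0,1],[0,0.012,0,0,0,0,1],[0,0,0,0,0,0,1]]]'
python3 - <<'E'
from h import *
st()
for n in("scene","side"): cv2.imwrite(f"pics/{n}4.png",grab_frame(n)[110:370,100:520])
E
```

```text
t: 7.95
eef_pos: [0.6846, -0.2782, 0.0343]
ee_rot: [-3.141, -0.0, -3.016]
force: [-0.0, 0.0, 0.4]
width: 0.0005
t 7.95 bedxy [ 0.0622 -0.2745] z 0.0343 rot [-3.141 -0.    -3.016] Fbed [-0.  0.] Fz 0.4 w 0.0005
t: 9.55
eef_pos: [0.6717, -0.1815, 0.0333]
ee_rot: [3.141, -0.001, -3.017]
force: [0.7, -0.0, 0.5]
width: 0.0005
t 9.55 bedxy [ 0.0613 -0.1769] z 0.0333 rot [ 3.141e+00 -1.000e-03 -3.017e+00] Fbed [ 0.7 -0.1] Fz 0.5 w 0.0005
```

View pics/scene4.png

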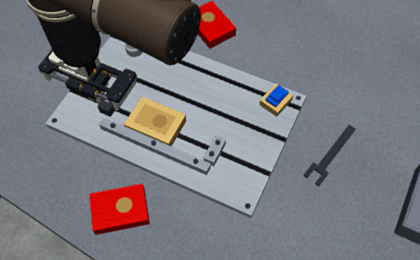

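View pics/side4.png

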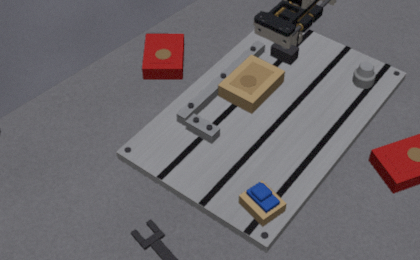

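The jaw is moving ahead of the fist. I keep pushing.

```bash
python3 -m inch '[[[0,0.012,0,0,0,0,1],[0,0.012,0,0,0,0,1],[0,0.012,0,0,0,0,1],[0,0.012,0,0,0,0,1],[0,0.012,0,0,0,0,1],[0,0.012,0,0,0,0,1],[0,0.012,0,0,0,0,1],[0,0.012,0,0,0,0,1],[0,0.012,0,0,0,0,1],[0,0.012,0,0,0,0,1],[0,0.012,0,0,0,0,1],[0,0.012,0,0,0,0,1],[0,0.012,0,0,0,0,1],[0,0.012,0,0,0,0,1],[0,0.012,0,0,0,0,1],[0,0.012,0,0,0,0,1],[0,0.012,0,0,0,0,1],[0,0,0,0,0,0,1]]]'
python3 - <<'E'
from h import *
st()
for n in("scene","side"): cv2.imwrite(f"pics/{n}5.png",cv2.resize(grab_frame(n)[150:320,180:430],None,fx=3,fy=3))
E
```

```text
t: 11.45
eef_pos: [0.6601, -0.0802, 0.0338]
ee_rot: [3.141, 0.001, -3.017]
force: [0.3, 0.0, -0.1]
width: 0.0006
t 11.45 bedxy [ 0.0623 -0.075 ] z 0.0338 rot [ 3.141e+00  1.000e-03 -3.017e+00] Fbed [ 0.3 -0. ] Fz -0.1 w 0.0006
```

View pics/scene5.png

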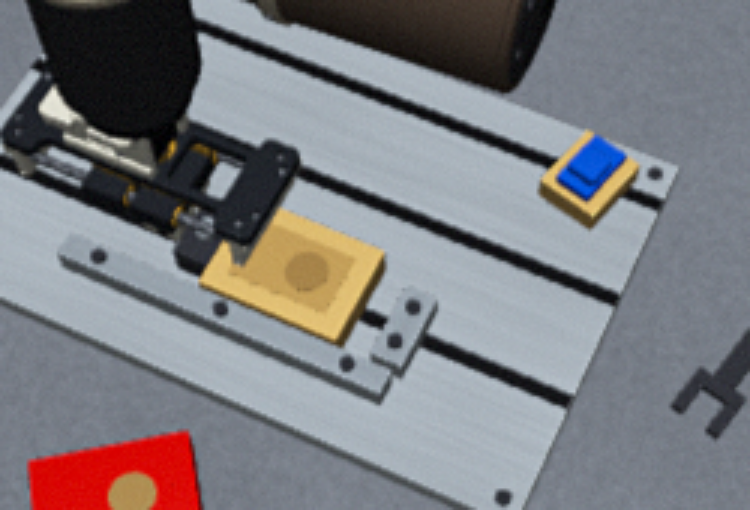

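View pics/side5.png

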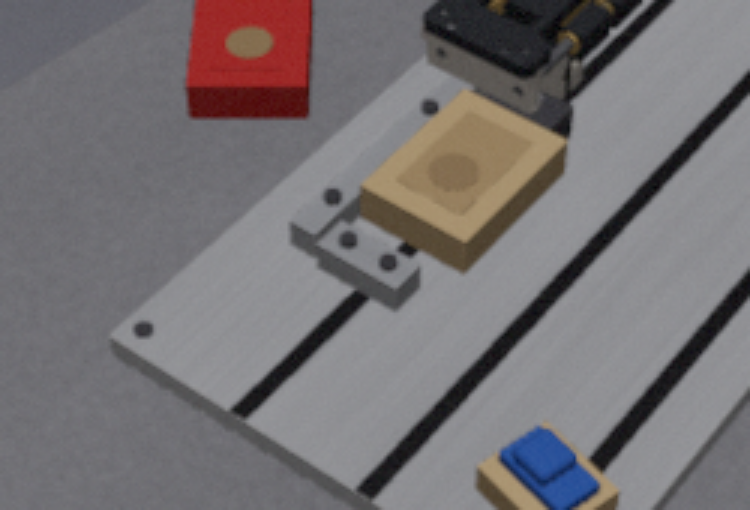

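The blank rides ahead of the jaw along the fence and about 20 mm remains to the stop. I finish with smaller steps.

```bash
python3 -m inch '[[[0,0.01,0,0,0,0,1],[0,0.01,0,0,0,0,1],[0,0.01,0,0,0,0,1],[0,0.006,0,0,0,0,1],[0,0,0,0,0,0,1]]]'
python3 -c "
from h import *;st()"
python3 -m inch '[[[0,0.005,0,0,0,0,1],[0,0.004,0,0,0,0,1],[0,0,0,0,0,0,1]]]'
python3 -c "
from h import *;st()"
```

```text
t: 12.05
eef_pos: [0.6574, -0.0629, 0.0336]
ee_rot: [3.141, 0.0, -3.017]
force: [-0.2, 0.8, -0.2]
width: 0.0005
t 12.05 bedxy [ 0.0618 -0.0575] z 0.0336 rot [ 3.141  0.    -3.017] Fbed [-0.1  0.8] Fz -0.2 w 0.0005
t: 12.35
eef_pos: [0.6567, -0.0589, 0.0335]
ee_rot: [3.141, -0.0, -3.018]
force: [1.6, -1.5, -0.2]
width: 0.0004
t 12.35 bedxy [ 0.0615 -0.0535] z 0.0335 rot [ 3.141 -0.    -3.018] Fbed [ 1.4 -1.7] Fz -0.2 w 0.0004
```

```bash
python3 -m inch '[[[0,0.004,0,0,0,0,1],[0,0.004,0,0,0,0,1],[0,0,0,0,0,0,1]]]'
python3 -c "
from h import *;st()"
python3 -m inch '[[[0,0.004,0,0,0,0,1],[0,0.004,0,0,0,0,1],[0,0,0,0,0,0,1]]]'
python3 -c "
from h import *;st()
for n in('scene','side'): cv2.imwrite(f'pics/{n}6.png',cv2.resize(grab_frame(n)[150:320,180:430],None,fx=3,fy=3))
"
```

```text
t: 12.65
eef_pos: [0.6564, -0.0566, 0.0336]
ee_rot: [-3.14, -0.001, -3.018]
force: [2.8, -10.4, 0.1]
width: 0.0006
t 12.65 bedxy [ 0.0615 -0.0511] z 0.0336 rot [-3.140e+00 -1.000e-03 -3.018e+00] Fbed [  1.5 -10.6] Fz 0.1 w 0.0006
t: 12.95
eef_pos: [0.6563, -0.0564, 0.0336]
ee_rot: [-3.136, -0.001, -3.018]
force: [8.1, -28.8, -3.5]
width: 0.0003
t 12.95 bedxy [ 0.0614 -0.0509] z 0.0336 rot [-3.136e+00 -1.000e-03 -3.018e+00] Fbed [  4.5 -29.6] Fz -3.5 w 0.0003
```

View pics/scene6.png

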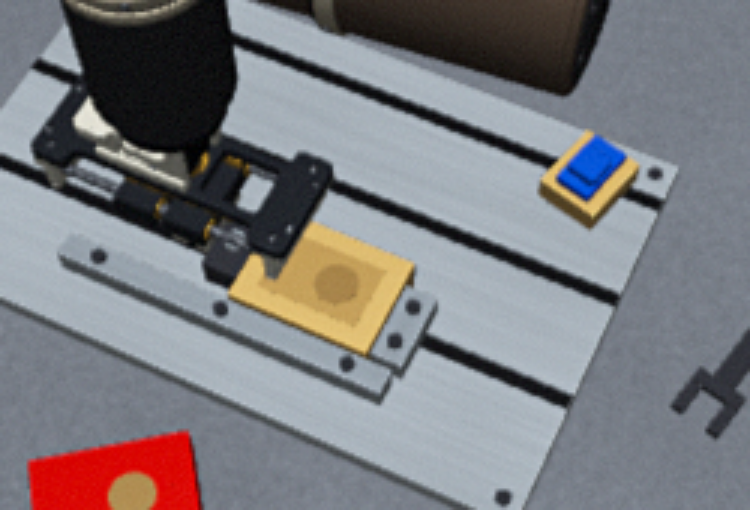

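View pics/side6.png

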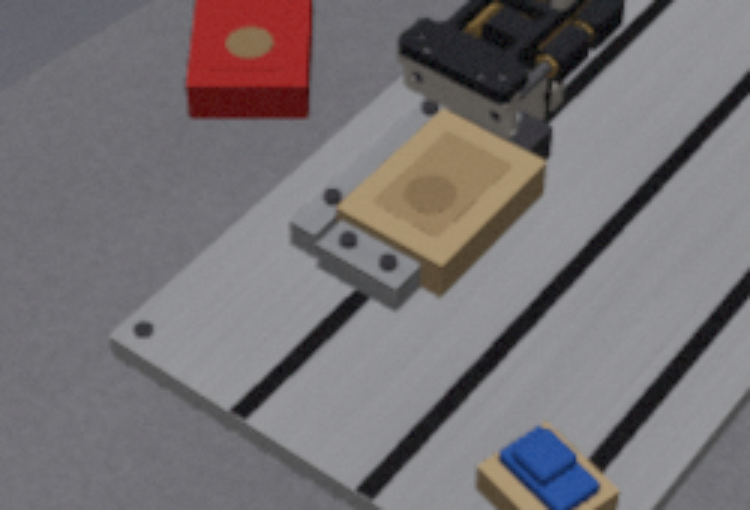

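The blank is against the stop (30 N) with the jaw touching its right end. I back off and press once more towards the fence, in case the jaw push opened a gap there.

```bash
python3 -m inch '[[[0,-0.02,0,0,0,0,1],[0,-0.06,0,0,0,0,1],[0,0,0,0,0,0,1],[0,0,-0.07,0,0,0,1],[0,0,-0.07,0,0,0,1],[0,0,-0.06,0,0,0,0.43],[0.05,0.07,0,0,0,0,0.43],[0.05,0.07,0,0,0,0,0.43],[0.05,0.07,0,0,0,0,0.43],[0.045,0.06,0,0,0,0,0.43],[0,0,0,0,0,0,0.43],[0,0,0,0,0,0,0.43]]]'
python3 - <<'E'
from h import *
st()
for n in("scene","side"): cv2.imwrite(f"pics/{n}7.png",cv2.resize(grab_frame(n)[150:320,180:430],None,fx=3,fy=3))
E
```

```text
t: 14.25
eef_pos: [0.5469, 0.0323, 0.134]
ee_rot: [3.141, 0.0, -3.016]
force: [0.5, -0.1, -0.7]
width: 0.0483
t 14.25 bedxy [-0.0361  0.0507] z 0.134 rot [ 3.141  0.    -3.016] Fbed [ 0.5 -0.2] Fz -0.7 w 0.0483
```

View pics/scene7.png

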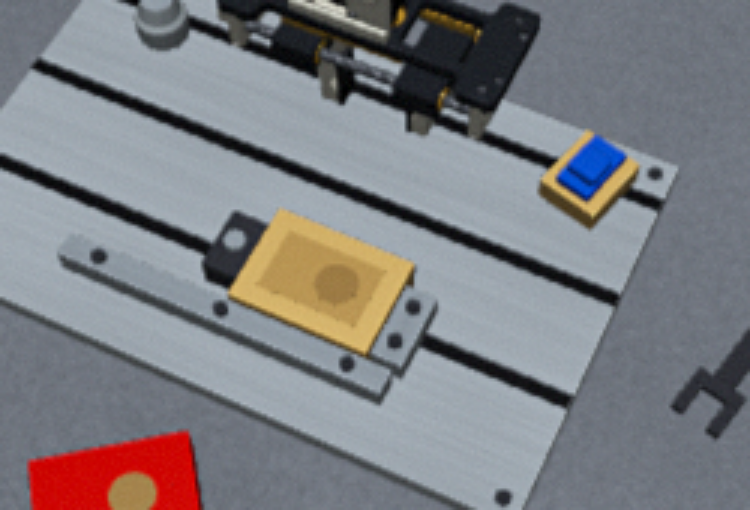

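View pics/side7.png

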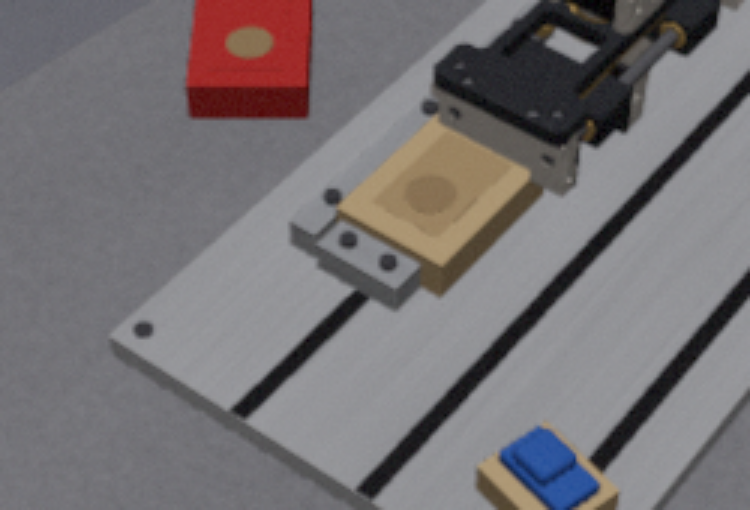

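The blank looks seated, with the jaw touching its end. I make a light confirming push to the fence.

```bash
python3 -m inch '[[[0,0,0.07,0,0,0,0.43],[0,0,0.07,0,0,0,0.43],[0,0,0.066,0,0,0,0.43],[0,0,0,0,0,0,0.43],[0,0,0,0,0,0,0.43],[-0.03,0,0,0,0,0,0.43],[-0.03,0,0,0,0,0,0.43],[-0.01,0,0,0,0,0,0.43],[-0.01,0,0,0,0,0,0.43],[-0.006,0,0,0,0,0,0.43],[0,0,0,0,0,0,0.43]]]'
python3 -c "
from h import *;st()"
python3 -m inch '[[[-0.006,0,0,0,0,0,0.43],[-0.004,0,0,0,0,0,0.43],[0,0,0,0,0,0,0.43]]]'
python3 -c "
from h import *;st()"
```

```text
t: 15.45
eef_pos: [0.5902, 0.0363, 0.031]
ee_rot: [3.141, 0.0, -3.018]
force: [-0.4, 0.8, -0.3]
width: 0.05
t 15.45 bedxy [0.0074 0.0493] z 0.031 rot [ 3.141  0.    -3.018] Fbed [-0.3  0.8] Fz -0.3 w 0.05
t: 15.75
eef_pos: [0.5931, 0.0365, 0.0302]
ee_rot: [-3.141, -0.004, -3.018]
force: [-6.8, -0.0, 3.6]
width: 0.0498
t 15.75 bedxy [0.0102 0.0491] z 0.0302 rot [-3.141 -0.004 -3.018] Fbed [-6.7  0.8] Fz 3.6 w 0.0498
```

The fingers stop at 10.2 mm, as in the first push (10.1 mm), so the blank is still flat on the fence. I retreat, clear the view and measure.

```bash
python3 -m inch '[[[0.02,0,0,0,0,0,0.43],[0.06,0,0,0,0,0,0.43],[0,0,0,0,0,0,0.43],[0,0,-0.08,0,0,0,0.43],[0,0,-0.09,0,0,0,0.43],[0,0,-0.09,0,0,0,0.43],[0,-0.08,-0.09,0,0,0,0.43],[0,-0.09,-0.09,0,0,0,0.43],[0,-0.09,0,0,0,0,0.43],[0,-0.09,0,0,0,0,0.43],[0,-0.09,0,0,0,0,0.43],[0,-0.09,0,0,0,0,0.43],[0,0,0,0,0,0,0.43],[0,0,0,0,0,0,0.43]]]'
python3 - <<'E'
from h import *
st()
S={"scene":(220,190),"side":(270,140)}
for n,(x,y) in S.items():
    im=grab_frame(n);cv2.imwrite(f"pics/{n}8f.png",im)
    cv2.imwrite(f"pics/{n}8.png",cv2.resize(im[y:y+110,x:x+130],None,fx=5,fy=5,interpolation=cv2.INTER_CUBIC))
E
```

```text
t: 17.15
eef_pos: [0.5856, -0.2158, 0.2328]
ee_rot: [3.141, -0.0, -3.02]
force: [0.2, 0.4, -0.7]
width: 0.05
t 17.15 bedxy [-0.0284 -0.2003] z 0.2328 rot [ 3.141 -0.    -3.02 ] Fbed [0.2 0.4] Fz -0.7 w 0.05
```

View pics/scene8.png

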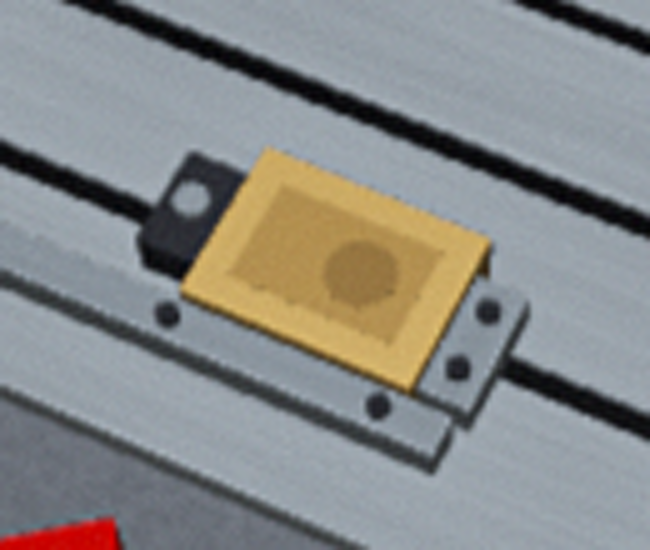

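View pics/side8.png

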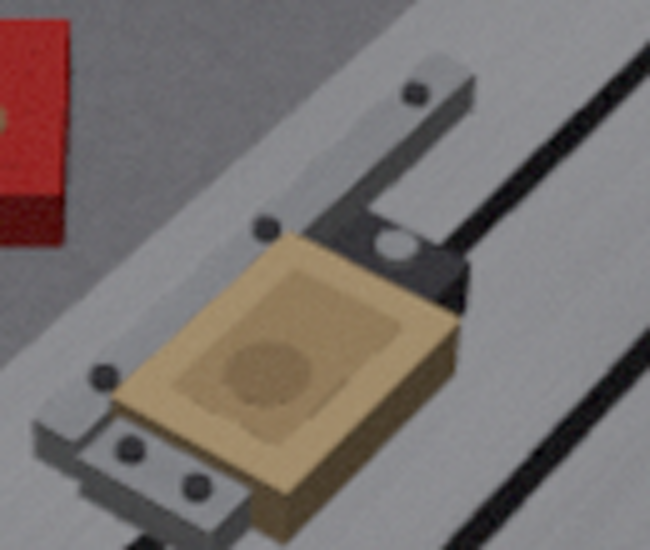

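View pics/scene8f.png

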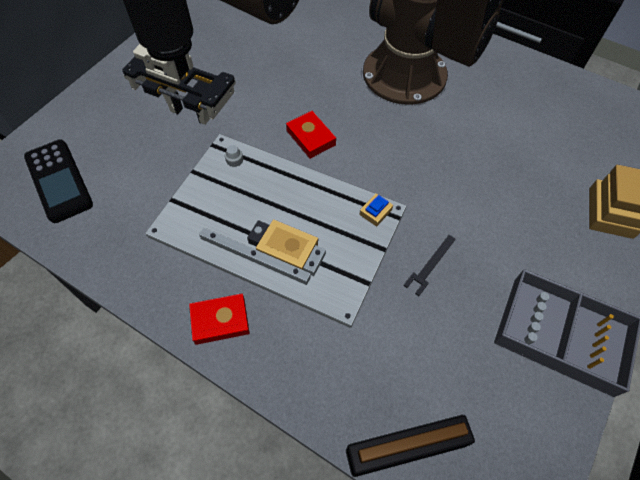

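Both views show the blank square in the corner with no visible gap at the fence, stop or jaw. Sample, collet and spanner are unmoved. One numeric check follows before hand-in.

```bash
python3 - <<'E'
from h import *
U=lambda o,p:(o[0]+p[0]/5,o[1]+p[1]/5)
Lb=[(-.04,-.055),(-.04,.055),(.04,.055),(.04,-.055)]
for n,o,P,J in[("scene",(220,190),[(267,148),(492,240),(413,390),(181,292)],[(193,152),(245,175)]),("side",(270,140),[(461,322),(286,494),(112,400),(290,234)],[(468,266),(443,308)])]:
    k=[ray(n,U(o,p),.05) for p in P];th,t,r=rigid(Lb,k)
    print(n,"blank yaw-bed",round(th-TH,3),"pos",(BR.T@(t-BT)).round(4),"res",(r*1000).round(1).tolist())
    j=[ray(n,U(o,p),.0485)[:2] for p in J];print(" jaw side edge pts bed",[(BR.T@(x-BT)).round(4).tolist() for x in j])
for n in("scene","side"):
    d=cv2.absdiff(cv2.imread(f"pics/{n}0.png"),cv2.imread(f"pics/{n}8f.png")).max(2)
    for nm,X in(("sample",(.454,.178,.04)),("collet",(.506,-.2,.04)),):
        u,v=proj(n,np.array(X)).astype(int);print(n,nm,(u,v),"diff",d[v-12:v+12,u-12:u+12].mean().round(1))
    sp=d[235:295,405:455] if n=="scene" else d[330:412,232:310];print(n,"spanner diff",sp.mean().round(1))
E
```

```text
scene blank yaw-bed 0.006 pos [0.0624 0.0543] res [[0.4, 0.7], [0.9, -0.7], [-0.6, -0.6], [-0.8, 0.6]]
 jaw side edge pts bed [[0.0382, -0.0291], [0.0388, -0.0031]]
side blank yaw-bed -0.0 pos [0.0574 0.0532] res [[0.6, 0.8], [1.8, -0.9], [-1.3, -0.3], [-1.0, 0.4]]
 jaw side edge pts bed [[0.0335, -0.0289], [0.0283, -0.0045]]
scene sample (np.int64(383), np.int64(209)) diff 4.2
scene collet (np.int64(234), np.int64(153)) diff 3.9
scene spanner diff 3.9
side sample (np.int64(355), np.int64(316)) diff 3.2
side collet (np.int64(465), np.int64(184)) diff 2.7
side spanner diff 2.9
```

```bash
python3 -c "
from h import *;st();print(job_done())"
```

```text
t 17.25 bedxy [-0.0279 -0.1987] z 0.2332 rot [ 3.141  0.    -3.018] Fbed [-0.5 -0.1] Fz 0.6 w 0.0498
the job is handed in; nothing more can be done
None
```

The blank is seated square in the corner with the jaw against its right end, and I handed the job in at 17.3 s. No verdict is reported.

**What I did:** I pushed the blank onto the fence with both fingertips. I then pushed the jaw with the shut fingers until it carried the blank to the end stop, reaching about 30 N. A last light push to the fence stopped at the same place as the first (10.2 against 10.1 mm). The hand finished clear, above the collet end of the bed.

**Last checks:**
- **Blank position:** it measured at bed (62, 54) mm from the scene camera and (57, 53) mm from the side camera, against the seated (60, 55) mm. The angle was within 0.006 rad of square.
- **Jaw:** there was no visible gap. Its back corner measured at y = -29 mm against the -30 mm expected when it touches a seated blank. Its front edge measured 3 to 4.5 mm short of the expected 0, so the gap was not confirmed by measurement; I relied on the jaw push and the pictures.
- **Other items:** the sample, collet nut and spanner showed only image noise between the first and last pictures.

**Disagreement:** the two cameras differed by about 5 mm across the fence, and my bed corner fits had residuals of up to 6 mm. The pictures alone therefore do not prove the 3 mm limits. The contact forces and matching stop positions are the stronger evidence for the fence and stop.

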